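Close and latch the potter's damp box

TASK

Shut the wooden damp box without gripping or lifting anything: with the fingertips, push its sliding cover fully home, letting the small bowl ride upright on it. Then push the wooden turn latch at the corner all the way round in front of the cover, up to its stop, so that it lies straight along the front edge and holds the cover shut. Leave the jar and the cup where they stand.

Things in the scene. Friction and masses are not known exactly. Their poses are not given: they have to be found in the camera images.
- damp_box: Fixed open-topped plywood box, 220 (x) by 270 (y) mm, walls 120 high; origin under its centre, on the bench; front = -x side, outer face at x -110. Guides at both sides (y +-117 to +-135) and back rise to z 141 and flank the cover. At the front right (-y) corner a 22 wide horn juts out to x -140, z 75 to 120, and carries the latch. Position and yaw (+-0.3) vary.
- cover (a joint): How far the cover is open (m): 0 home (hard stop, front edge 4 mm proud of the box front), slides out to the front, box -x, to 0.13; starts at 0.05 to 0.10. A wooden board 222 (x) by 226 (y) by 18 mm, captive in its guides, underside z 120, top z 138 mm. About 2 N friction, no spring: stays where left.
- cover_edge (a point): The middle of the cover's front (-x) edge, on its top surface; moves with the cover; axes as the box. The 18 mm high edge face below it is the place to push, towards the box's +x.
- latch (a joint): Turn latch angle (rad) about its vertical pivot, clockwise from above: 0 points to the box's right (-y), 1.57 straight out of the front (-x), 3.14 (hard stop) to +y, along the closed cover's front edge with a 3 mm gap. Starts at 0.7 to 1.45, so clear of the cover. About 0.06 N m friction, no spring: stays where left.
- latch_pivot (a point): The latch's pivot, on the bar's top surface (z = 138 mm), above the horn, at box x = -125, y = -126 mm; axes as the box.
- latch_tip (a point): The free end of the latch, on the middle of its top surface, 100 mm from the pivot. The latch is a dark wooden bar 16 mm wide and 18 mm high (z = 120 to 138 mm) that runs from 15 mm behind the pivot to this end; beyond the horn there is free air under it.
- teabowl: Loose small white bowl, rim radius 40 mm, 45 mm high, 150 g, standing on the cover and riding with it; origin under its centre. It stands 90 mm or more behind the cover's front edge.
- glaze_jar: Loose closed jar, radius 34 mm, 90 mm high, standing on the bench to one side of the box, 240 to 330 mm from its centre line; origin under its centre. It may be at either side.
- water_cup: Loose blue cup, radius 36 mm, 80 mm high, standing on the bench at the other side of the box; origin under its centre.
Mind the look-alikes: they are no part of the job. Of the things shaped like the teabowl, the white one is meant.

How it is judged:
By the outcome, as a careful person would: the job done as asked, in the order asked, and still so for the second after the job is handed in, with the robot touching nothing.
It also fails if it takes over 53 s, if anything falls off the work surface, if the arm or the gripper's body presses on something with over 40 N, if the wrist force passes 120 N, or if a joint passes its speed limit or range.

ROBOT

A 7-joint arm with a two-finger parallel gripper is mounted at the origin on the work surface. World frame = base frame: x ahead of the robot, y to its left, z up, the work surface at z = 0. Lengths are in m, angles in rad, forces in N, time in s.
With the tool pointing down it reaches from about 0.425 to 0.875 m from the base axis. Payload 9.9 kg.
Tool frame: the origin (TCP) lies between the finger pads; the fingertips stand 8 mm ahead of it and the grasp point (between the pads) lies 11 mm behind it (manip.tcp_to_tips is the distance from the TCP to the fingertips, in m); z points along the fingers, y is the line along which they close (so a half turn about z gives the same grasp; the last joint's range is limited). The gripper opens to 85 mm and grips with 20 to 120 N. Pads are 22 mm wide; open, the fingers measure 114 mm over their backs; the gripper's body (76 mm by 85 mm) begins 54 mm behind the grasp point. The pads swing forward as they close: fully open they stand 13 mm farther back than shut.
Start: joints at [-1.4, 0.576, 0.025, 1.437, -0.015, 1.129, -0.057], TCP at [0.17, 0.653, 0.239] pointing down, gripper open.
Joint ranges: [-2.76, 2.76], [-0.34, 2.15], [-1.52, 1.57], [0.19, 2.46], [-1.09, 4.23], [0.17, 1.99], [-2.82, 2.82]. Speed limits (rad/s): [2.22, 2.22, 3.01, 3.01, 3.14, 3.14, 3.14].

INTERFACE

Orientations are given as a unit quaternion [x, y, z, w].
In Python, from rig import manip gives the robot as it stands.
- The arm moves only by the tool carry_out, never from a script. Its argument "deltas" is text: rows parted by semicolons, each of 7 numbers parted by spaces: the turn, a rotation vector about the tool's x, y, z in degrees, then the shift along the tool's x, y, z in m, then the finger opening in m, from 0 to 0.0854. A call has 1 to 8 rows; each row is the pose to reach, as a shift and turn from the pose commanded when the call began, along the tool's axes at that moment; what a row does not reach only later rows make up. A row lasts 1/12 s, in which the tool goes at most 41.7 mm and 7.16 degrees, less where a joint would pass 70% of its speed; a pose out of reach is approached as far as the arm can. A call with a gripper value outside its range is refused whole. The fingers move at their own pace and stop on an object; "force" is the grip in N (left out, the last holds). Time passes only in rows, so rows that repeat a pose let the fingers close. It gives the time, the measured TCP pose, the force, the opening and the grip force at its end, in the units of the state.
- manip.get_state(): the state, without advancing time (a new reading comes with each control period).
- manip.snapshot(name): name is "side" or "top"; returns a dict with "frame" (480x640x3 uint8, blue, green, red), "K" (3x3 intrinsics, pixels), "cam_to_world" (4x4, takes a point from camera to world coordinates). Camera axes: x right, y down, z forward; pixel columns grow to the right and rows downward; lengths in m; the calibration is good to about 2 mm. A picture is of the moment at which its call begins. There is no depth.
- manip.sign_off(): hands the job in; it is judged then, once.
The state is a dict: "time_s": time; "q": joint angles; "joint_velocities": joint speeds; "effort": joint torques, N m; "tool_pos": TCP position; "eef_rot": TCP orientation; "ft_force": force on the tool from outside, world axes, zero at the start; "ft_torque": the same for the moment, N m; "finger_gap": finger opening in m; "gripper_force": force on a finger pad.
Only numpy, scipy, OpenCV 4.12 (cv2) and the standard library are available. Lean on these libraries where they do the work, as an engineer would, in place of code of your own. Each camera call takes 0.05 s, during which the arm holds its last target. There are 200 camera calls.

## Working session

There is one attempt and no reset: what is moved stays moved. The work goes in short steps, Python scripts to look and compute and a tool call to move; the robot and the scene stay as the last step left them, time stands still between calls to the robot, and variables do not carry over. Pictures are saved under pics/ and viewed, at most 10 in all, crops included, and the job is handed in when it is done.

Besides the shell and the picture viewer there is one more tool, called after "Call:" by a JSON object that holds its "fn" and its "kwargs". carry_out: Moves the arm, as the interface text tells. Its arguments: {"type":"object","properties":{"deltas":{"type":"string"},"force":{"type":"number"}},"required":["deltas"]}

```bash
mkdir -p pics; ls
python3 - <<'E'
from rig import manip
import cv2,numpy as np
for n in("top","side"):
    s=manip.snapshot(n); cv2.imwrite(f"pics/{n}0.png",s["frame"]); np.savez(f"{n}0.npz",**s)
    print(n,s["K"].tolist(),np.round(s["cam_to_world"],4).tolist())
st=manip.get_state();print(st["time_s"],st["tool_pos"],st["eef_rot"],st["finger_gap"],manip.tcp_to_tips)
E
```

```text
pics
top [[466.8848258742286, 0.0, 323.2455693147573], [0.0, 466.8848258742286, 232.13194988412238], [0.0, 0.0, 1.0]] [[0.0169, -0.9802, 0.1973, 0.4159], [-0.9999, -0.0161, 0.0056, -0.0088], [-0.0023, -0.1973, -0.9803, 1.1045], [0.0, 0.0, 0.0, 1.0]]
side [[515.8551030321636, 0.0, 322.02196240538944], [0.0, 515.8551030321636, 249.37809520278273], [0.0, 0.0, 1.0]] [[0.954, -0.2358, 0.1853, 0.4479], [-0.2996, -0.7236, 0.6218, -0.6048], [-0.0125, -0.6487, -0.7609, 0.8519], [0.0, 0.0, 0.0, 1.0]]
0.1 [0.17000529 0.65285087 0.2385326 ] [ 1.27019126e-01  9.91899993e-01 -7.35778917e-04 -6.16434226e-05] 0.08561427223560274 0.008
```

View pics/top0.png

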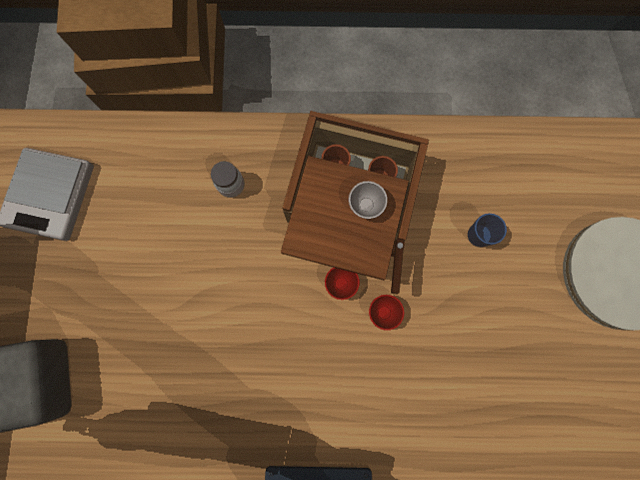

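View pics/side0.png

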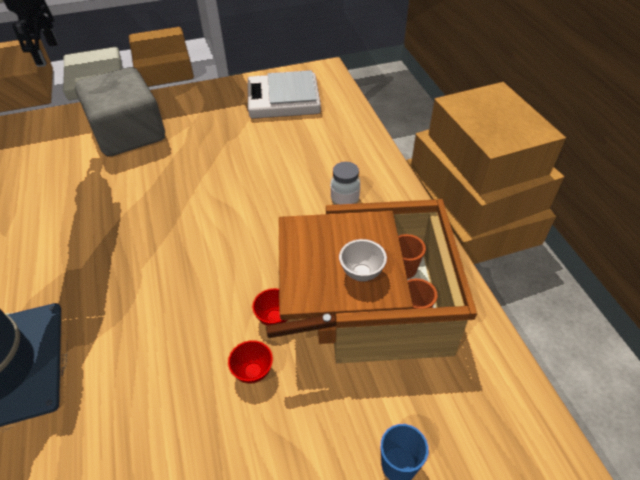

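The top view shows the cover front edge from (282,252) to (387,278), the latch pivot at (400,244) and its tip near (395,292), the jar at (228,180) and the cup at (489,231).

Candidates for the teabowl: white at (368,200) on the cover, red at (342,283) and (387,312) on the bench, and terracotta at (337,155) and (383,167) inside the box. I choose the white one. The latch is the dark bar at (398,268). I'll check both in a close crop.

```bash
cat > h.py <<'E'
import numpy as np
def ray(s,u,v,z):
    T=s["cam_to_world"]; d=T[:3,:3]@np.linalg.solve(s["K"],[u,v,1.]); o=T[:3,3]
    return (o+d*(z-o[2])/d[2])[:2]
E
python3 - <<'E'
import cv2,numpy as np
from h import ray
s=np.load("top0.npz"); f=s["frame"]
cv2.imwrite("pics/crop0.png",cv2.resize(f[180:330,265:425],None,fx=4,fy=4,interpolation=cv2.INTER_CUBIC)[:600])
for n,u,v in(("cl",282,252),("cr",387,278),("piv",400,244),("tip",395,292)): print(n,ray(s,u,v,.138))
E
```

```text
cl [0.56658628 0.08232399]
cr [ 0.51577407 -0.1369049 ]
piv [ 0.58767084 -0.16490954]
tip [ 0.4872238  -0.15306995]
```

View pics/crop0.png

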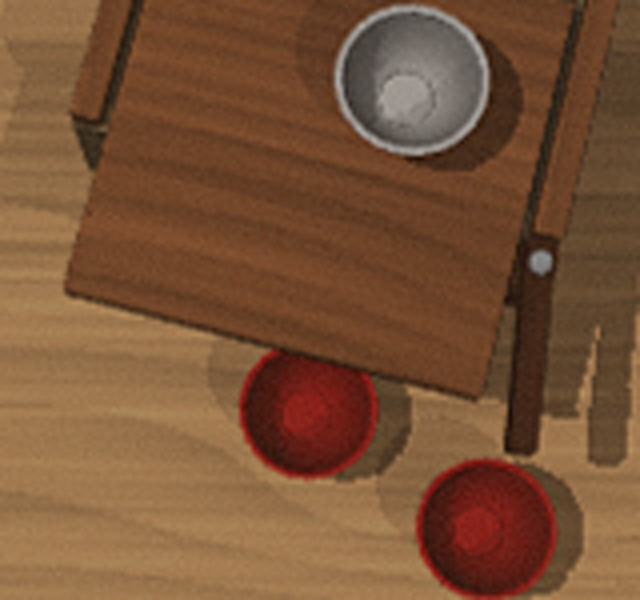

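The crop confirms it: white bowl on the cover, dark latch bar with its pivot at full-image (400.2,245.5) and its tip at (395.3,293), and cover front corners at (282,252.7) and (384.5,279.5). The red bowls stand low in front.

```bash
cat >> h.py <<'E'
from scipy.spatial.transform import Rotation as Ro
from rig import manip
try:
    B=np.load("box.npz"); O,xb,yb=B["O"],B["xb"],B["yb"]
except FileNotFoundError: pass
def w(x,y): return O+x*xb+y*yb
def box(p): d=np.asarray(p)[:2]-O; return np.array([d@xb,d@yb])
def delta(x,y,z):
    st=manip.get_state(); R=Ro.from_quat(st["eef_rot"])
    return np.round(R.inv().apply(np.r_[w(x,y),z]-st["tool_pos"]),4)
def stat():
    st=manip.get_state(); R=Ro.from_quat(st["eef_rot"])
    print("t",round(st["time_s"],2),"box",np.round(box(st["tool_pos"]),4),"z",st["tool_pos"][2].round(4),"F",np.round(st["ft_force"],1),"yaw off deg",np.degrees(np.arctan2(R.as_matrix()[:2,1]@xb,R.as_matrix()[:2,1]@yb)).round(2))
E
python3 - <<'E'
from h import *
s=np.load("top0.npz")
cl,cr,p,t=[ray(s,u,v,.138) for u,v in((282,252.7),(384.5,279.5),(400.2,245.5),(395.3,293))]
yb=(cl-cr)/np.linalg.norm(cl-cr); xb=np.array([yb[1],-yb[0]]); O=p+.125*xb+.126*yb
np.savez("box.npz",O=O,xb=xb,yb=yb)
bx=lambda q:((q-O)@xb,(q-O)@yb)
print(np.linalg.norm(cl-cr),O,xb,yb,bx((cl+cr)/2),bx(t),"latch",np.linalg.norm(t-p))
s2=np.load("side0.npz")
for u,v in((278,216),(280,310),(327,317),(268,331)): print("side",bx(ray(s2,u,v,.138)))
print("stone top z=.1",ray(s2,120,95,.1))
E
python3 -c "
from h import *
stat();print(delta(-.255,0,.3),delta(-.255,0,.131))"
```

```text
0.2203290770162184 [ 0.735914  -0.0727091] [ 0.97117226 -0.23837879] [0.23837879 0.97117226] (np.float64(-0.2028295903130036), np.float64(-0.00036740554757732496)) (np.float64(-0.2242012531515466), np.float64(-0.13838429365707805)) latch 0.09997129266055316
side (np.float64(-0.20231765244308897), np.float64(0.11327878672181091))
side (np.float64(-0.20080502044708978), np.float64(-0.10383258302262768))
side (np.float64(-0.12417306275505119), np.float64(-0.12307159214527919))
side (np.float64(-0.22047556771057164), np.float64(-0.14277513887725798))
stone top z=.1 [0.29038615 0.67412385]
t 0.1 box [-0.7226  0.5697] z 0.2385 F [ 0.6 -0.3  0.1] yaw off deg 0.8
[-0.4755 -0.5632 -0.0606] [-0.4755 -0.563   0.1084]
```

Call:
{"fn": "carry_out", "kwargs": {"deltas": "0 0 0 0 0 -0.035 0; 0 0 0 -0.02 -0.025 -0.06 0; 0 0 0 -0.045 -0.055 -0.06 0; 0 0 0 -0.07 -0.085 -0.06 0; 0 0 0 -0.095 -0.115 -0.06 0; 0 0 0 -0.12 -0.145 -0.06 0; 0 0 0 -0.145 -0.175 -0.06 0; 0 0 0 -0.17 -0.205 -0.06 0"}}

```text
time_s: 0.77
tool_pos: [0.2833, 0.4099, 0.2991]
eef_rot: [0.127, 0.992, -0.0, -0.0]
ft_force: [0.7, 0.7, 0.1]
finger_gap: -0.0002
gripper_force: 0.0
```

Call:
{"fn": "carry_out", "kwargs": {"deltas": "0 0 0 -0.025 -0.03 0 0; 0 0 0 -0.05 -0.06 0 0; 0 0 0 -0.075 -0.09 0 0; 0 0 0 -0.1 -0.12 0 0; 0 0 0 -0.125 -0.15 0 0; 0 0 0 -0.15 -0.18 0 0; 0 0 0 -0.175 -0.21 0 0; 0 0 0 -0.2 -0.24 0 0"}}

```text
time_s: 1.43
tool_pos: [0.4162, 0.1274, 0.2993]
eef_rot: [0.127, 0.992, 0.0, -0.0]
ft_force: [1.9, 0.2, -0.1]
finger_gap: -0.0001
gripper_force: 0.0
```

```bash
python3 -c "
from h import *
stat();print(delta(-.255,0,.3),manip.get_state()['finger_gap'])"
```

```text
t 1.43 box [-0.3582  0.1181] z 0.2993 F [ 1.9  0.2 -0.1] yaw off deg 0.8
[-0.1048 -0.1167 -0.0007] -0.0001243423154773777
```

Call:
{"fn": "carry_out", "kwargs": {"deltas": "0 0 0 -0.026 -0.03 0 0; 0 0 0 -0.052 -0.06 0 0; 0 0 0 -0.078 -0.09 0.0 0; 0 0 0 -0.105 -0.117 0.02 0; 0 0 0 -0.105 -0.117 0.058 0; 0 0 0 -0.105 -0.117 0.096 0; 0 0 0 -0.105 -0.117 0.134 0; 0 0 0 -0.105 -0.117 0.168 0"}}

```text
time_s: 2.1
tool_pos: [0.4875, -0.0107, 0.1293]
eef_rot: [0.127, 0.992, -0.0, -0.0]
ft_force: [0.6, 0.4, -0.9]
finger_gap: -0.0002
gripper_force: 0.0
```

```bash
python3 -c "
from h import *
import cv2
s=manip.snapshot('side');cv2.imwrite('pics/s1.png',s['frame'])
stat();print(delta(-.215,0,.131))"
```

```text
t 2.15 box [-0.2589  0.0007] z 0.1242 F [-2.4  0.8 -4.5] yaw off deg 0.79
[-0.0438 -0.0001 -0.0071]
```

View pics/s1.png

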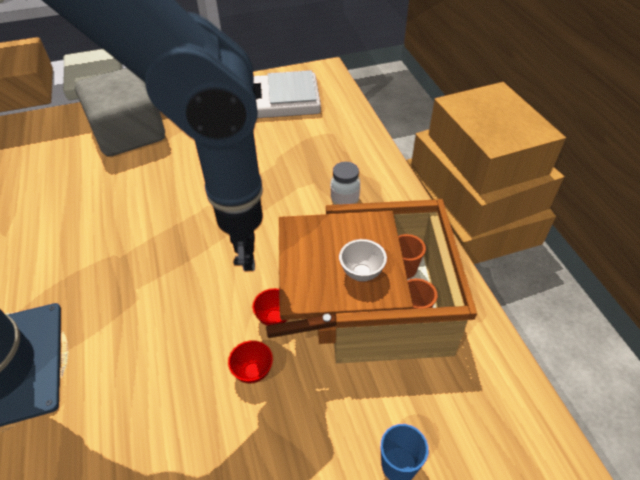

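The fingertip, at (246,268), hangs free in front of the cover edge and clear of the red bowls. Next I push gently.

Call:
{"fn": "carry_out", "kwargs": {"deltas": "0 0 0 -0.007 0 0 0; 0 0 0 -0.014 0 0 0; 0 0 0 -0.021 0 0 0; 0 0 0 -0.027 0 0 0; 0 0 0 -0.032 0 0 0; 0 0 0 -0.035 0 0 0; 0 0 0 -0.037 0 0 0; 0 0 0 -0.039 0 0 0"}}

```text
time_s: 2.82
tool_pos: [0.5261, -0.0202, 0.1316]
eef_rot: [0.127, 0.992, 0.0, 0.0]
ft_force: [-0.3, 1.0, 0.1]
finger_gap: 0.0003
gripper_force: 0.0
```

```bash
python3 -c "
from h import *
stat();print(delta(-.125,0,.131))"
```

```text
t 2.82 box [-0.2163  0.001 ] z 0.1316 F [-0.3  1.   0.1] yaw off deg 0.81
[-0.0913  0.0003  0.0007]
```

Call:
{"fn": "carry_out", "kwargs": {"deltas": "0 0 0 -0.001 0 0 0; 0 0 0 -0.0025 0 0 0; 0 0 0 -0.0045 0 0 0; 0 0 0 -0.007 0 0 0; 0 0 0 -0.01 0 0 0; 0 0 0 -0.013 0 0 0; 0 0 0 -0.016 0 0 0; 0 0 0 -0.019 0 0 0"}}

```text
time_s: 3.48
tool_pos: [0.5445, -0.0249, 0.1312]
eef_rot: [0.127, 0.992, 0.0, -0.0]
ft_force: [-2.0, 1.8, 0.3]
finger_gap: 0.0002
gripper_force: 1.1
```

Call:
{"fn": "carry_out", "kwargs": {"deltas": "0 0 0 -0.003 0 0 0; 0 0 0 -0.006 0 0 0; 0 0 0 -0.009 0 0 0; 0 0 0 -0.012 0 0 0; 0 0 0 -0.015 0 0 0; 0 0 0 -0.018 0 0 0; 0 0 0 -0.021 0 0 0; 0 0 0 -0.024 0 0 0"}}

```text
time_s: 4.15
tool_pos: [0.5678, -0.0311, 0.1313]
eef_rot: [0.127, 0.992, -0.0, -0.0]
ft_force: [-1.8, 2.0, 0.1]
finger_gap: -0.0001
gripper_force: 1.1
```

Call:
{"fn": "carry_out", "kwargs": {"deltas": "0 0 0 -0.003 0 0 0; 0 0 0 -0.006 0 0 0; 0 0 0 -0.009 0 0 0; 0 0 0 -0.012 0 0 0; 0 0 0 -0.015 0 0 0; 0 0 0 -0.018 0 0 0; 0 0 0 -0.021 0 0 0; 0 0 0 -0.024 0 0 0"}}

```text
time_s: 4.82
tool_pos: [0.591, -0.0372, 0.1313]
eef_rot: [0.127, 0.992, -0.0, -0.0]
ft_force: [-2.0, 1.8, 0.6]
finger_gap: -0.0001
gripper_force: 1.1
```

```bash
python3 -c "
from h import *
stat();print(delta(-.125,0,.131))"
```

```text
t 4.82 box [-0.1492 -0.    ] z 0.1313 F [-2.   1.8  0.6] yaw off deg 0.81
[-0.0242  0.0004  0.0003]
```

Call:
{"fn": "carry_out", "kwargs": {"deltas": "0 0 0 -0.003 0 0 0; 0 0 0 -0.006 0 0 0; 0 0 0 -0.009 0 0 0; 0 0 0 -0.012 0 0 0; 0 0 0 -0.014 0 0 0; 0 0 0 -0.016 0 0 0; 0 0 0 -0.018 0 0 0; 0 0 0 -0.0195 0 0 0"}}

```text
time_s: 5.48
tool_pos: [0.6098, -0.0421, 0.1313]
eef_rot: [0.127, 0.992, -0.0, -0.0]
ft_force: [-1.6, 2.6, 0.7]
finger_gap: -0.0001
gripper_force: 1.0
```

Call:
{"fn": "carry_out", "kwargs": {"deltas": "0 0 0 -0.001 0 0 0; 0 0 0 -0.002 0 0 0; 0 0 0 -0.003 0 0 0; 0 0 0 -0.004 0 0 0; 0 0 0 -0.005 0 0 0; 0 0 0 -0.006 0 0 0; 0 0 0 -0.007 0 0 0; 0 0 0 -0.008 0 0 0"}}

```text
time_s: 6.15
tool_pos: [0.615, -0.0434, 0.1312]
eef_rot: [0.127, 0.992, 0.0, -0.002]
ft_force: [-13.2, 5.0, 12.8]
finger_gap: 0.0001
gripper_force: 7.5
```

```bash
python3 -c "
from h import *
stat();print(delta(-.125,0,.131))"
```

```text
t 6.15 box [-0.1244 -0.0003] z 0.1312 F [-13.2   5.   12.8] yaw off deg 0.8
[0.0006 0.0003 0.0002]
```

The cover is home: force rose to 13 N, with the stop at the predicted place. I back off, rise, and go over to the right of the latch.

Call:
{"fn": "carry_out", "kwargs": {"deltas": "0 0 0 0.004 0 0 0; 0 0 0 0.02 0 0 0; 0 0 0 0.045 0 0 0; 0 0 0 0.06 0 -0.03 0; 0 0 0 0.07 0 -0.065 0; 0 0 0 0.073 0 -0.09 0; 0 0 0 0.073 -0.03 -0.09 0; 0 0 0 0.073 -0.06 -0.09 0"}}

```text
time_s: 6.82
tool_pos: [0.5332, -0.0833, 0.2234]
eef_rot: [0.125, 0.992, 0.0, 0.003]
ft_force: [0.2, -1.4, -0.5]
finger_gap: 0.0001
gripper_force: 0.0
```

Call:
{"fn": "carry_out", "kwargs": {"deltas": "0 0 0 0 -0.035 0 0; 0 0 0 0 -0.07 0 0; 0 0 0 0 -0.1 0 0; 0 0 0 0 -0.12 0 0; 0 0 0 0 -0.122 0 0; 0 0 0 0 -0.122 0 0"}}

```text
time_s: 7.32
tool_pos: [0.5006, -0.2038, 0.2216]
eef_rot: [0.129, 0.992, -0.001, 0.001]
ft_force: [0.4, 0.5, 0.3]
finger_gap: -0.0002
gripper_force: 0.0
```

Run:
```python
from h import *
import cv2
s=manip.snapshot('top');f=s['frame'];cv2.imwrite('pics/t2.png',cv2.resize(f[100:330,250:530],None,fx=2.5,fy=2.5))
stat();print(delta(-.194,-.180,.128))
```

```text
t 7.37 box [-0.1973 -0.1817] z 0.2214 F [1.  1.8 0.2] yaw off deg 0.88
[-0.0032  0.0017  0.0934]
```

View pics/t2.png

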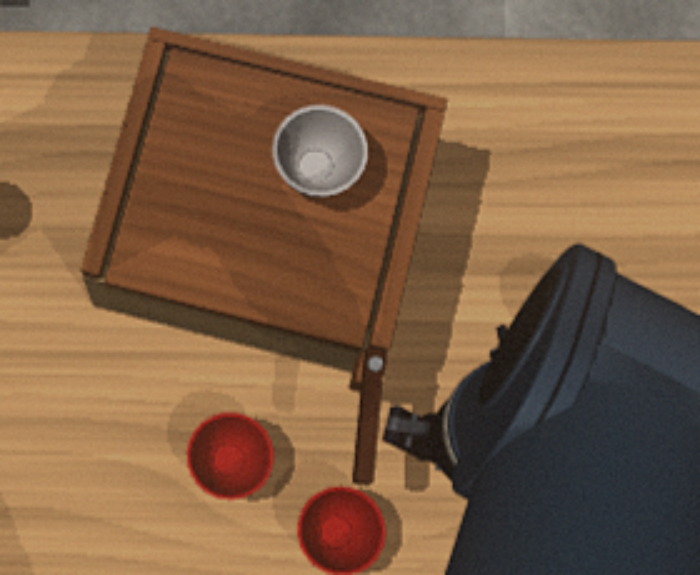

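The cover is shut with the white bowl upright on it (crop 320,150). The fingertip (400,425) is to the right of the latch bar (370,420). Now I descend and work out the arc.

Call:
{"fn": "carry_out", "kwargs": {"deltas": "0 0 0 0 0 0.03 0; 0 0 0 0 0 0.06 0; 0 0 0 0 0 0.085 0; 0 0 0 0 0 0.093 0; 0 0 0 0 0 0.093 0; 0 0 0 0 0 0.093 0"}}

```text
time_s: 7.87
tool_pos: [0.5015, -0.2012, 0.1288]
eef_rot: [0.127, 0.992, 0.0, 0.0]
ft_force: [0.0, 0.4, 0.8]
finger_gap: -0.0002
gripper_force: 0.0
```

Run:
```python
from h import *
stat()
for th in np.radians(np.r_[83:180:4,180]):
    u=np.array([-np.sin(th),-np.cos(th)]); n=np.array([np.cos(th),-np.sin(th)])
    d=.008+.011*abs(n[0])+.0145*abs(n[1])
    x,y=np.array([-.125,-.126])+.068*u+d*n
    print(round(np.degrees(th)),delta(x,y,.128)[:3])
```

```text
t 7.87 box [-0.1971 -0.1807] z 0.1288 F [0.  0.4 0.8] yaw off deg 0.75
83 [-0.0072  0.0229  0.0008]
87 [-0.005   0.0282  0.0008]
91 [-0.0033  0.0332  0.0008]
95 [-0.0018  0.0373  0.0008]
99 [-0.0006  0.0416  0.0008]
103 [0.0003 0.046  0.0008]
107 [0.001  0.0506 0.0008]
111 [0.0013 0.0552 0.0008]
115 [0.0012 0.06   0.0008]
119 [0.0009 0.0649 0.0008]
123 [0.0001 0.0698 0.0008]
127 [-0.001   0.0747  0.0008]
131 [-0.0025  0.0796  0.0008]
135 [-0.0045  0.0844  0.0008]
139 [-0.0068  0.0891  0.0008]
143 [-0.0095  0.0938  0.0008]
147 [-0.0127  0.0982  0.0008]
151 [-0.0162  0.1024  0.0008]
155 [-0.0201  0.1064  0.0009]
159 [-0.0244  0.1101  0.0009]
163 [-0.0289  0.1134  0.0009]
167 [-0.0338  0.1164  0.0009]
171 [-0.039   0.119   0.0009]
175 [-0.0444  0.1212  0.0009]
179 [-0.05    0.123   0.0009]
180 [-0.0515  0.1234  0.0009]
```

Call:
{"fn": "carry_out", "kwargs": {"deltas": "0 0 0 -0.003 0.007 0 0; 0 0 0 -0.005 0.014 0 0; 0 0 0 -0.006 0.019 0 0; 0 0 0 -0.006 0.024 0 0; 0 0 0 -0.005 0.029 0 0; 0 0 0 -0.003 0.034 0 0; 0 0 0 -0.002 0.038 0 0; 0 0 0 -0.001 0.042 0 0"}}

```text
time_s: 8.53
tool_pos: [0.5122, -0.161, 0.1284]
eef_rot: [0.127, 0.992, -0.0, 0.0]
ft_force: [0.8, -1.3, -0.4]
finger_gap: 0.0003
gripper_force: 0.5
```

Call:
{"fn": "carry_out", "kwargs": {"deltas": "0 0 0 0.001 0.004 0 0; 0 0 0 0.002 0.009 0 0; 0 0 0 0.002 0.014 0 0; 0 0 0 0.002 0.018 0 0; 0 0 0 0.002 0.023 0 0; 0 0 0 0.001 0.028 0 0; 0 0 0 0 0.033 0 0; 0 0 0 -0.002 0.038 0 0"}}

```text
time_s: 9.2
tool_pos: [0.524, -0.1246, 0.1282]
eef_rot: [0.127, 0.992, 0.0, -0.0]
ft_force: [-1.0, -0.6, -0.6]
finger_gap: 0.0002
gripper_force: 0.4
```

Run:
```python
from h import *
stat()
for th in np.radians([131,139,147,155,163,171,180]):
    u=np.array([-np.sin(th),-np.cos(th)]); n=np.array([np.cos(th),-np.sin(th)])
    d=.008+.011*abs(n[0])+.0145*abs(n[1])
    x,y=np.array([-.125,-.126])+.068*u+d*n
    print(round(np.degrees(th)),delta(x,y,.128)[:3])
```

```text
t 9.2 box [-0.1935 -0.1009] z 0.1282 F [-1.  -0.6 -0.6] yaw off deg 0.81
131 [-0.     -0.0003  0.0002]
139 [-0.0043  0.0093  0.0002]
147 [-0.0101  0.0184  0.0002]
155 [-0.0175  0.0266  0.0002]
163 [-0.0264  0.0336  0.0002]
171 [-0.0364  0.0392  0.0002]
180 [-0.0489  0.0436  0.0002]
```

Contact force is about 1 N, so the latch is following. I continue to the stop.

Call:
{"fn": "carry_out", "kwargs": {"deltas": "0 0 0 -0.002 0.005 0 0; 0 0 0 -0.004 0.009 0 0; 0 0 0 -0.007 0.014 0 0; 0 0 0 -0.01 0.018 0 0; 0 0 0 -0.014 0.023 0 0; 0 0 0 -0.0175 0.0265 0 0; 0 0 0 -0.022 0.03 0 0; 0 0 0 -0.0265 0.0335 0 0"}}

```text
time_s: 9.87
tool_pos: [0.5584, -0.0991, 0.1283]
eef_rot: [0.127, 0.992, -0.0, -0.0]
ft_force: [-1.0, -2.0, -0.1]
finger_gap: 0.0
gripper_force: 0.5
```

Call:
{"fn": "carry_out", "kwargs": {"deltas": "0 0 0 -0.005 0.003 0 0; 0 0 0 -0.01 0.006 0 0; 0 0 0 -0.014 0.008 0 0; 0 0 0 -0.017 0.009 0 0; 0 0 0 -0.019 0.01 0 0; 0 0 0 -0.021 0.01 0 0; 0 0 0 -0.0225 0.01 0 0; 0 0 0 -0.024 0.01 0 0"}}

```text
time_s: 10.53
tool_pos: [0.5828, -0.0952, 0.1281]
eef_rot: [0.127, 0.992, 0.0, -0.001]
ft_force: [-7.7, 4.2, 5.2]
finger_gap: -0.0002
gripper_force: 4.0
```

```bash
python3 -c "
from h import *
stat();print(delta(-.144,-.058,.128))"
```

```text
t 10.53 box [-0.1433 -0.0583] z 0.1281 F [-7.7  4.2  5.2] yaw off deg 0.8
[0.0007 0.0003 0.0001]
```

Call:
{"fn": "carry_out", "kwargs": {"deltas": "0 0 0 -0.001 0 0 0; 0 0 0 -0.002 0 0 0; 0 0 0 -0.003 0 0 0; 0 0 0 -0.003 0 0 0"}}

```text
time_s: 10.87
tool_pos: [0.583, -0.0952, 0.1279]
eef_rot: [0.127, 0.992, 0.001, -0.004]
ft_force: [-13.5, 6.1, 10.0]
finger_gap: -0.0003
gripper_force: 7.2
```

Call:
{"fn": "carry_out", "kwargs": {"deltas": "0 0 0 0.005 0 0 0; 0 0 0 0.02 0 0 0; 0 0 0 0.045 0 0 0; 0 0 0 0.065 0 -0.02 0; 0 0 0 0.075 0.02 -0.055 0; 0 0 0 0.075 0.05 -0.09 0; 0 0 0 0.075 0.08 -0.12 0; 0 0 0 0.075 0.11 -0.14 0"}}

```text
time_s: 11.53
tool_pos: [0.5423, 0.0286, 0.2714]
eef_rot: [0.128, 0.992, 0.0, 0.002]
ft_force: [1.7, -0.4, 0.2]
finger_gap: -0.0
gripper_force: 0.0
```

Call:
{"fn": "carry_out", "kwargs": {"deltas": "0 0 0 0 0.035 0 0; 0 0 0 0 0.07 0 0; 0 0 0 0 0.1 0 0; 0 0 0 0 0.12 0 0; 0 0 0 0 0.12 0 0; 0 0 0 0 0.12 0 0"}}

```text
time_s: 12.03
tool_pos: [0.5721, 0.1461, 0.268]
eef_rot: [0.126, 0.992, -0.0, 0.0]
ft_force: [-0.5, -1.3, -0.7]
finger_gap: -0.0001
gripper_force: 0.0
```

Run:
```python
from h import *
import cv2
s=manip.snapshot('top');f=s['frame'];cv2.imwrite('pics/t3.png',cv2.resize(f[100:330,200:520],None,fx=2.5,fy=2.5))
stat()
```

```text
t 12.08 box [-0.2109  0.1718] z 0.2683 F [-0.9 -0.6 -0.5] yaw off deg 0.81
```

View pics/t3.png

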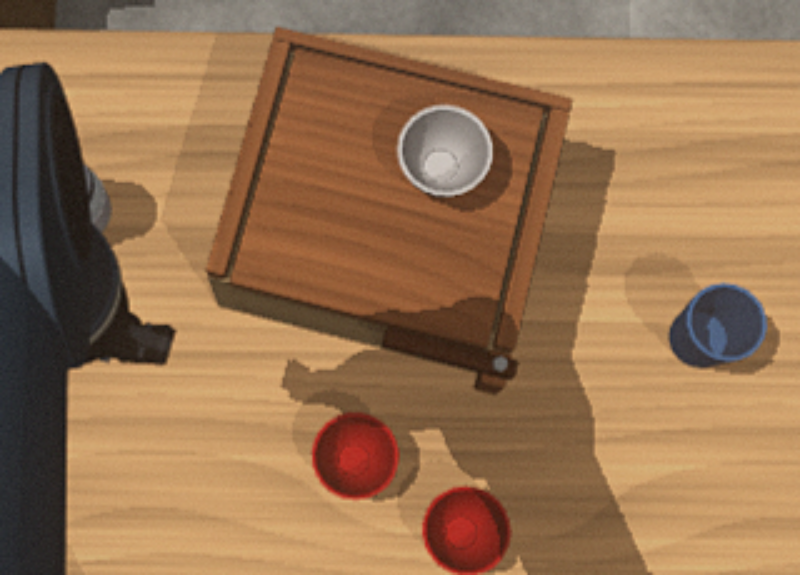

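The latch now lies along the front edge, from (500,362) to (385,330). The cover is home, the white bowl stands upright on it (445,150), and the cup (725,322) and jar (95,195) have not moved.

```bash
python3 -c "
from rig import manip
print(manip.sign_off())"
```

```text
the job is handed in; nothing more can be done
None
```

The cover is pushed fully home with the white bowl still upright on it, the latch is turned to its stop along the front edge, the jar and cup stand where they were, and the job was handed in at about 12 s.

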